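Check the photometer: seat the blue filter, hold the amber standard in the beam

ROBOT

A 6-joint arm with a two-finger parallel gripper is mounted at the origin on the work surface. World frame = base frame: x ahead of the robot, y to its left, z up, the work surface at z = 0. Lengths are in mm, angles in rad, forces in N, time in s.
With the tool pointing down it reaches from about 275 to 825 mm from the base axis. Payload 5.2 kg.
Tool frame: the origin (TCP) lies on the centre line of the jaws, within the pads' length; the fingertips stand arm.tip_extent ahead of it and the grasp point (between the pads) lies 6 mm ahead of it (arm.tip_extent is the distance from the TCP to the fingertips, in mm); z points along the fingers, y is the line along which they close (so a half turn about z gives the same grasp; the last joint's range is limited). The gripper opens to 93 mm and grips with 3 to 60 N. Pads are 15 mm wide; open, the fingers measure 128 mm over their backs; the gripper's body (75 mm by 188 mm) begins 65 mm behind the grasp point.
Start: joints at [0.931, 0.259, 1.535, -0, 1.348, -0.203], TCP at [232.653, 498.375, 243.653] pointing down, gripper open.
Joint ranges: [-3.14, 3.14], [-0.91, 2.08], [0.19, 2.58], [-1.22, 4.36], [0.22, 2.71], [-3.12, 3.12]. Speed limits (rad/s): [2.57, 2.57, 3.14, 3.14, 3.14, 3.14].

INTERFACE

Orientations are given as a unit quaternion [w, x, y, z].
In Python, from workcell import arm gives the robot as it stands.
- The arm moves only by the shell command python3 -m handwheel 'ROWS' [FORCE]. ROWS is JSON, a list that holds one entry, the list of rows, each a list of 5 numbers: the shift along the tool's x, y, z in m, then the turn about the tool's z in degrees, then the opening, from -1 (shut) to 1 (fully open). In form: [[[dx, dy, dz, turn, hand], ...]]. A call has 1 to 8 rows; each row is the pose to reach, as a shift and turn from the pose commanded when the call began, along the tool's axes at that moment; what a row does not reach only later rows make up. A row lasts 1/8 s, in which the tool goes at most 62.5 mm and 10.7 degrees, less where a joint would pass 70% of its speed; a pose out of reach is approached as far as the arm can. A call with a gripper value outside its range is refused whole. The fingers move at their own pace and stop on an object; FORCE is the grip in N (left out, the last holds). Time passes only in rows, so rows that repeat a pose let the fingers close. It gives the time, the measured TCP pose, the force, the opening and the grip force at its end, in the units of the state.
- arm.get_obs(): the state, without advancing time (a new reading comes with each control period).
- arm.snapshot(name): name is "side" or "top"; returns a dict with "img" (420x560x3 uint8, red, green, blue), "K" (3x3 intrinsics, pixels), "world_to_cam" (4x4, takes a point from world to camera coordinates). Camera axes: x right, y down, z forward; pixel columns grow to the right and rows downward; lengths in mm; the calibration is good to about 2 mm. A picture is of the moment at which its call begins. There is no depth.
- arm.finish_job(): hands the job in; it is judged then, once.
The state is a dict: "t": time; "qpos": joint angles; "joint_velocities": joint speeds; "effort": joint torques, N m; "eef_pos": TCP position; "eef_rot": TCP orientation; "ft_force": force on the tool from outside, world axes, zero at the start; "ft_torque": the same for the moment, N m; "gripper_width": finger opening in mm; "grasp_force": force on a finger pad.
Only numpy, scipy, OpenCV 4.12 (cv2) and the standard library are available. Lean on these libraries where they do the work, as an engineer would, in place of code of your own. Each camera call takes 0.05 s, during which the arm holds its last target. There are 200 camera calls.

TASK

Check the photometer with its amber standard: first slide the filter with the blue handle fully home into the slot on top of the lamp head, without dropping it in, and let go of it. Then pick the amber glass cuvette out of the white rack with the fingers on its two frosted sides only, never touching the clear faces, and finish while still holding it, upright, still and touching nothing else, midway in the gap between lamp and detector, clear faces square to the beam and the beam passing through its middle 15 mm above its foot. Leave the filter seated and everything else where it is.

Things in the scene. Friction and masses are not known exactly. Their poses are not given: they have to be found in the camera images.
- photometer: Open-beam photometer on a 290 mm aluminium rail (top 30 mm up), fixed, place and yaw vary. Origin on the bench below mid-gap; x along the beam from lamp to detector, z up. At -x the lamp head: grey filter block and finned barrel. At +x the white detector box, 52 mm wide, top 98 mm up. Lens tubes 30 mm across leave an open gap of 72 mm, 36 mm either side of the origin; no cuvette holder.
- slot (a point): Centre of the filter slot's mouth, in the flat top (96 mm up) of the lamp head's grey block, 34 x 52 mm, 66 mm from mid-gap. Axes as the photometer. The slot goes straight down 40 mm, is 7 mm (x) by 29 mm (y), mouth chamfered 1.5 mm all round. The barrel behind and the lens tube before the block are no higher than its top.
- beam (a point): Middle of the light path: on the optical axis, halfway between the lit lamp lens and the dark detector lens, 75 mm above the bench, 36 mm from each lens tube. Axes as the photometer: x along the beam, y level across it, z up.
- slide_stand: Wooden storage block 45 x 130 x 44 mm, fixed, place and yaw vary. Origin: centre of its underside. Two slots side by side at y = -32 and +32 mm, of the same size as the lamp's slot, hold the blue and the red filter slide, either way round.
- blue_slide: Filter slide, blue handle, loose, about 30 g, upright in the storage block, its shoulder on the top. Handle 14 (x) by 36 (y) by 28 mm tall; below it a flat blade 4 (x) by 26 (y) by 36 mm long. Origin: centre of the handle's underside, the shoulder that rests on the block's top when fully home; z up. It fits the lamp's slot either way round, x along the beam.
- red_slide: The other filter slide, same shape, red handle, in the other slot of the storage block. Not to be disturbed.
- rack: White cuvette rack 60 x 120 x 30 mm, fixed, place and yaw vary. Origin: centre of its underside. Three square wells 14.5 mm wide, 18 mm deep at y = -32, 0, +32 mm; the middle one is empty, the end ones hold the two standards, amber in either.
- amber_standard: Cuvette-shaped solid amber glass, loose, about 18 g: 12.5 x 12.5 mm, 45 mm tall, plus an orange cap 10 x 10 x 5 mm. Two opposed sides are frosted white (its +y and -y, facing along the row of wells), two are clear amber (+x and -x). Origin: centre of its foot, z up. Stands upright in the rack, foot 12 mm above the bench, 27 mm of glass above the rack.
- amber_standard_spot (a point): Point on the vertical axis of the amber standard 15 mm above its foot: where the beam is to pass through it. Axes as amber_standard.
- amber_standard_clear_faces: The two clear polished faces of the amber standard (its +x and -x sides, 9.5 mm wide, full height, flush with the frosted sides' edges). Origin and axes as amber_standard. Not to be touched by the fingers.
- green_standard: The other glass standard, same shape, green with a green cap, in the other end well of the rack, 64 mm from the amber one. Not to be disturbed.
- tip_box: Dark blue box of white pipette tips, 85 x 120 x 65 mm, loose on the bench. Origin: centre of its underside. Bystander.
- reagent_bottle: Amber bottle with a white cap, 60 mm across, 115 mm tall, loose on the bench. Origin: centre of its underside. Bystander.
- vial: White capped vial, 27 mm across, 45 mm tall, loose on the bench. Origin: centre of its underside. Bystander.
- screw_cap: White screw cap lying on the bench, a ring 26 mm across, 12 mm high. Origin: centre of its underside. Bystander.

How it is judged:
By the outcome, as a careful person would: the job done as asked, in the order asked, and still so for the second after the job is handed in, while the arm keeps its last pose, push and grip.
It also fails if it takes over 61 s, if anything falls off the work surface, if the arm or the gripper's body presses on something with over 40 N, if the wrist force passes 120 N, or if a joint passes its speed limit or range.

## Working session

There is one attempt and no reset: what is moved stays moved. The work goes in short steps, Python scripts to look and compute and a shell command to move; the robot and the scene stay as the last step left them, time stands still between calls to the robot, and variables do not carry over. Pictures are saved under pics/ and viewed, at most 13 in all, crops included, and the job is handed in when it is done.

```bash
mkdir -p pics; ls; python3 - <<'E'
from workcell import arm
import cv2, numpy as np
o=arm.get_obs()
print({k:np.round(v,3) for k,v in o.items()}, arm.tip_extent)
for n in("side","top"):
    s=arm.snapshot(n); cv2.imwrite(f"pics/{n}0.png",s["img"][:,:,::-1])
    np.savez(f"pics/{n}0.npz",**s)
    print(n,s["K"].round(1).tolist(),s["world_to_cam"].round(3).tolist())
E
```

```text
pics
{'t': np.float64(0.0), 'qpos': array([ 0.931,  0.259,  1.536, -0.   ,  1.348, -0.203]), 'joint_velocities': array([ 0.   , -0.001, -0.002,  0.   ,  0.   ,  0.   ]), 'effort': array([-0.000e+00, -4.373e+01, -2.840e+01,  7.200e-02,  4.100e-02,
       -0.000e+00]), 'eef_pos': array([232.335, 497.958, 242.818]), 'eef_rot': array([-0.   ,  0.217,  0.976, -0.001]), 'ft_force': array([ 0.249, -0.22 , -0.179]), 'ft_torque': array([-0.053, -0.064, -0.007]), 'grasp_force': np.float64(0.0), 'gripper_width': np.float64(92.799)} 25.0
side [[477.0, 0.0, 281.1], [0.0, 477.0, 206.1], [0.0, 0.0, 1.0]] [[0.998, -0.059, 0.001, -588.72], [-0.028, -0.489, -0.872, 93.142], [0.052, 0.87, -0.49, 1097.099], [0.0, 0.0, 0.0, 1.0]]
top [[513.0, 0.0, 280.2], [0.0, 513.0, 206.2], [0.0, 0.0, 1.0]] [[-0.016, -1.0, -0.013, 0.295], [-0.997, 0.017, -0.071, 580.663], [0.071, 0.011, -0.997, 1196.945], [0.0, 0.0, 0.0, 1.0]]
```

View pics/top0.png

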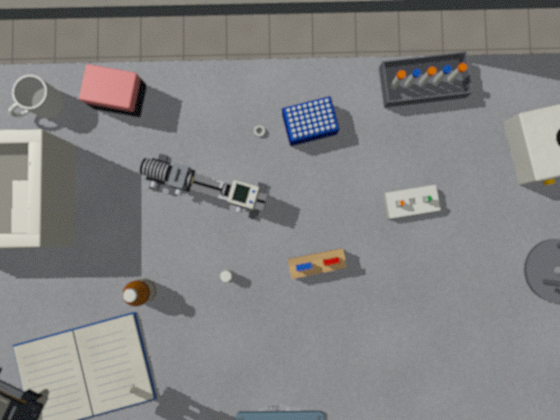

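View pics/side0.png

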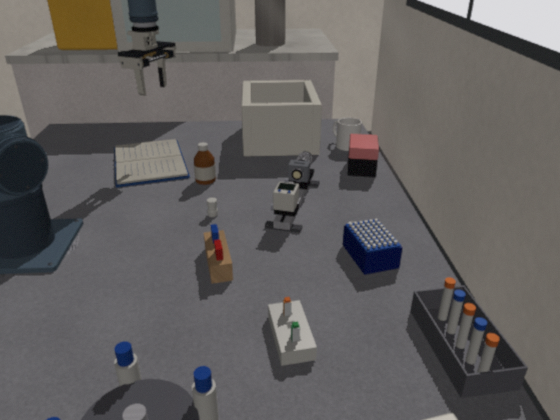

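The top view shows the photometer with its lamp block at about (180,177) and detector at (242,194). The slides are at (304,267) blue and (332,262) red, and the caps are at (402,203) amber and (429,198) green. The side view agrees. Next I'll measure these with masks and look at enlarged crops.

```bash
cat > h.py <<'E'
import numpy as np, cv2
from workcell import arm
def load(f): return dict(np.load(f))
def snap(n,tag):
    s=arm.snapshot(n); np.savez(f"pics/{n}{tag}.npz",**s); return s
def cam(s):
    M=s["world_to_cam"]; R=M[:3,:3]; return R,-R.T@M[:3,3]
def ray(s,uv,z):
    R,c=cam(s); d=R.T@np.linalg.inv(s["K"])@[uv[0],uv[1],1]; return c+d*(z-c[2])/d[2]
def proj(s,p):
    M=s["world_to_cam"]; q=s["K"]@(M[:3,:3]@np.array(p,float)+M[:3,3]); return q[:2]/q[2]
def tri(views):  # [(s,uv),...]
    A=np.zeros((3,3)); b=np.zeros(3); L=[]
    for s,uv in views:
        R,c=cam(s); d=R.T@np.linalg.inv(s["K"])@[uv[0],uv[1],1]; d/=np.linalg.norm(d)
        P=np.eye(3)-np.outer(d,d); A+=P; b+=P@c; L.append((P,c))
    x=np.linalg.solve(A,b); return x,[np.linalg.norm(P@(x-c)) for P,c in L]
def mask(s,lo,hi,box):
    hsv=cv2.cvtColor(s["img"],cv2.COLOR_RGB2HSV); m=cv2.inRange(hsv,np.array(lo),np.array(hi))
    x0,y0,x1,y1=box; o=np.zeros_like(m); o[y0:y1,x0:x1]=m[y0:y1,x0:x1]; return o
def blob(m):
    n,l,st,c=cv2.connectedComponentsWithStats(m)
    if n<2: return None
    i=1+np.argmax(st[1:,4]); pts=np.argwhere(l==i)[:,::-1].astype(np.float32)
    return c[i],st[i,4],cv2.minAreaRect(pts)
def crop(s,box,k):
    x0,y0,x1,y1=box; return cv2.resize(s["img"][y0:y1,x0:x1,::-1],None,fx=k,fy=k,interpolation=cv2.INTER_CUBIC)
E
python3 - <<'E'
from h import *
T=load("pics/top0.npz"); S=load("pics/side0.npz")
print("cams",cam(T)[1].round(),cam(S)[1].round())
cols={"blue":((105,150,60),(130,255,255),(290,255,320,280),(205,220,225,245)),"red":((0,170,60),(6,255,255),(318,250,350,275),(205,235,230,265)),
"ambercap":((5,150,100),(18,255,255),(392,195,412,212),(278,290,298,308)),"greencap":((45,100,40),(85,255,255),(418,190,440,208),(285,315,305,335)),
"stand":((8,80,80),(20,200,255),(284,245,352,285),(200,225,235,285)),"rack":((0,0,165),(180,40,255),(375,180,445,225),(262,295,322,365))}
for k,(lo,hi,bt,bs) in cols.items():
    a=blob(mask(T,lo,hi,bt)); b=blob(mask(S,lo,hi,bs)); print(k,a,b)
    if a and b: x,r=tri([(T,a[0]),(S,b[0])]); print("   ",x.round(1),np.round(r,1))
a=crop(T,(135,150,275,215),5.7); cv2.imwrite("pics/c1.png",a)
b=crop(S,(262,148,324,235),6); c=crop(T,(280,240,356,284),5); d=crop(T,(376,178,446,226),5)
w=np.zeros((560,780,3),np.uint8); w[:b.shape[0],:b.shape[1]]=b; w[:220,380:760]=c; w[240:480,380:730]=d; cv2.imwrite("pics/c2.png",w)
E
```

```text
cams [ 494.  -23. 1235.] [ 533. -944.  619.]
blue (array([303.58730159, 266.44444444]), np.int32(63), ((303.5, 266.5), (4.447074890136719, 13.775084495544434), 77.47119140625)) (array([214.31168831, 231.32467532]), np.int32(77), ((214.37803649902344, 231.40245056152344), (13.472647666931152, 5.742440223693848), 83.6598129272461))
    [440.2 -60.5  63.8] [0.5 0.5]
red (array([331.2804878, 261.       ]), np.int32(82), ((331.41888427734375, 261.0135192871094), (5.425166606903076, 15.289106369018555), 80.53767395019531)) (array([218.25833333, 249.95833333]), np.int32(120), ((218.1065673828125, 249.67213439941406), (19.103042602539062, 6.609108924865723), 84.80557250976562))
    [ 451.5 -124.    58.1] [0.8 0.8]
ambercap (array([401.90909091, 202.63636364]), np.int32(11), ((402.0, 202.5), (3.0, 2.0), 90.0)) (array([286.69565217, 299.30434783]), np.int32(23), ((286.5, 299.0), (4.0, 5.0), 90.0))
    [ 581.9 -288.5   60.1] [0.5 0.5]
greencap (array([429.08333333, 198.16666667]), np.int32(12), ((429.0, 198.0), (4.0, 2.0), 90.0)) (array([294.5       , 324.46428571]), np.int32(28), ((294.5, 324.5), (5.0, 5.0), 90.0))
    [ 590.9 -351.2   59. ] [0.2 0.2]
stand (array([317.65017668, 262.77267373]), np.int32(849), ((317.0577087402344, 263.2884826660156), (19.807729721069336, 56.08921432495117), 78.69007110595703)) (array([221.87625418, 264.37959866]), np.int32(598), ((220.5, 256.5), (51.0, 21.0), 90.0))
    [450.  -96.    0.8] [5. 5.]
rack (array([410.73953488, 200.37023256]), np.int32(1075), ((411.92437744140625, 200.85406494140625), (25.993762969970703, 51.883548736572266), 81.02737426757812)) (array([301.84200385, 326.6088632 ]), np.int32(519), ((299.9820251464844, 324.7112731933594), (47.967227935791016, 18.670682907104492), 76.4295654296875))
    [ 598.3 -318.6   22. ] [9.1 9.1]
```

View pics/c1.png

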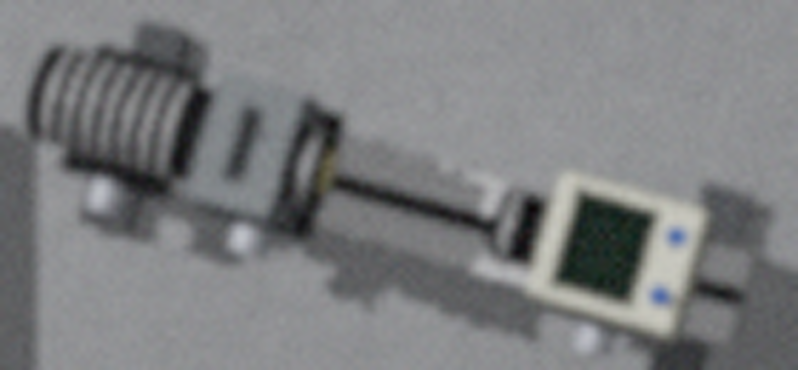

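View pics/c2.png

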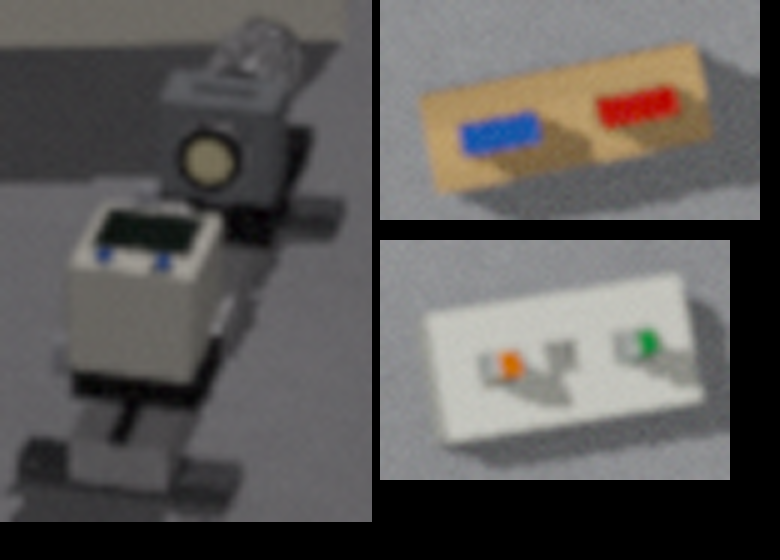

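The crops show the slot as a dark bar on the grey block, at about (177.6,175.1) in the full image. The lit lens faces the detector, the detector's white top has a dark window, and both slides and both cuvettes are upright.

```bash
cat >> h.py <<'E'
def goto(p,ang,o=None):
    """p target TCP (mm), ang = world angle (rad) of closing line; prints shift m + turn deg in tool axes"""
    from scipy.spatial.transform import Rotation as Ro
    o=o or arm.get_obs(); q=o["eef_rot"]; R=Ro.from_quat([q[1],q[2],q[3],q[0]]).as_matrix()
    d=R.T@(np.array(p)-o["eef_pos"])/1000; y=R[:,1]; cur=np.arctan2(y[1],y[0])
    e=(ang-cur+np.pi/2)%np.pi-np.pi/2   # ccw seen from above
    print("tcp",o["eef_pos"].round(1),"tool x",R[:,0].round(3),"z",R[:,2].round(3),"shift m",d.round(4),"turn deg",round(-np.degrees(e),2),"q6",o["qpos"][5].round(3),"t",round(float(o["t"]),2))
E
python3 - <<'E'
from h import *
T=load("pics/top0.npz"); S=load("pics/side0.npz")
def sub(lo,hi,box,s=T): return blob(mask(s,lo,hi,box))
b=sub((100,90,40),(130,255,255),(292,258,316,276)); r1=sub((0,190,60),(8,255,255),(320,252,346,270))
B=ray(T,b[0],58); Rr=ray(T,r1[0],58); print("blue",b,B.round(1),"red",r1,Rr.round(1),np.linalg.norm(B-Rr),np.degrees(np.arctan2(*(B-Rr)[1::-1])))
# stand top corners
m=sub((8,60,60),(22,255,255),(284,245,352,285)); 
a=sub((4,120,90),(20,255,255),(392,195,412,212)); g=sub((40,80,40),(90,255,255),(418,190,440,208))
A=ray(T,a[0],60);G=ray(T,g[0],60); print("amber",a,A.round(1),"green",g,G.round(1),np.linalg.norm(A-G),np.degrees(np.arctan2(*(A-G)[1::-1])))
# slot: darkness-weighted centroid
gr=cv2.cvtColor(T["img"],cv2.COLOR_RGB2GRAY).astype(float)
x0,y0,x1,y1=172,167,184,184; w=gr[y0:y1,x0:x1]; print(w.astype(int))
W=np.clip(105-w,0,None); W[:, -1]=0
# detector white
d=sub((15,8,140),(40,90,255),(225,178,262,212)); print("det",d, ray(T,d[2][0],98).round(1))
for p in cv2.boxPoints(d[2]): print(ray(T,p,98).round(1))
E
```

```text
blue (array([303.8452381 , 266.44047619]), np.int32(84), ((303.8846130371094, 266.423095703125), (5.4912519454956055, 14.512594223022461), 78.69007110595703)) [439.4 -61.3  58. ] red (array([331.2625, 261.1   ]), np.int32(80), ((331.2647399902344, 261.0588684082031), (5.578319072723389, 15.037208557128906), 75.96376037597656)) [ 450.5 -124.    58. ] 63.70056548391927 100.08989794298765
amber (array([401.72222222, 202.72222222]), np.int32(18), ((401.8000183105469, 202.6000213623047), (4.4721360206604, 3.5777084827423096), 63.43495178222656)) [ 581.2 -288.1   60. ] green (array([429.3125, 198.1875]), np.int32(16), ((429.5, 198.0), (4.0, 3.0), 90.0)) [ 590.5 -351.4   60. ] 64.04259508274876 98.40721361880782
[[101 124 134 136 132 128 121 125 131 135 133 128]
 [108 130 133 135 131 120 111 114 121 129 132 132]
 [117 133 136 135 125 106  84  84 104 120 133 131]
 [127 132 135 128 121  94  70  67  91 117 129 133]
 [125 131 133 129 114  88  61  62  92 121 133 132]
 [131 132 131 129 109  84  55  74  96 122 131 133]
 [131 135 132 120 102  71  58  80 100 118 129 129]
 [132 136 133 120  96  67  64  89 114 121 129 132]
 [135 135 132 114  80  59  69 103 125 132 133 136]
 [135 134 125 102  77  63  83 113 130 137 130 130]
 [133 131 121  92  61  59  91 120 131 138 132 129]
 [131 129 114  82  59  73  97 128 132 132 138 129]
 [132 123 105  75  62  73 107 126 132 131 134 128]
 [133 121  99  77  75  94 113 130 136 132 132 123]
 [130 128 110 103  97 109 124 132 134 133 134 120]
 [132 132 128 122 123 124 131 132 134 136 135 115]
 [135 135 135 134 133 133 138 136 135 132 124 103]]
det (array([242.83281734, 193.76160991]), np.int32(323), ((242.5734100341797, 193.42202758789062), (27.01070213317871, 23.849876403808594), 16.699243545532227)) [605.   73.4  98. ]
[588.8 110.1  98. ]
[639.7  94.3  98. ]
[621.3  36.7  98. ]
[570.5  52.6  98. ]
```

```bash
python3 - <<'E'
from h import *
T=load("pics/top0.npz"); S=load("pics/side0.npz")
gr=cv2.cvtColor(T["img"],cv2.COLOR_RGB2GRAY).astype(float)
x0,y0,x1,y1=172,168,183,183; w=gr[y0:y1,x0:x1]; W=np.clip(120-w,0,None); W[:3,:2]=0; W[-2:,-3:]=0
yy,xx=np.mgrid[y0:y1,x0:x1]; u=(W*xx).sum()/W.sum(); v=(W*yy).sum()/W.sum()
P=ray(T,(u,v),96); C=np.cov(np.vstack([xx.ravel(),yy.ravel()]),aweights=W.ravel()); ev,V=np.linalg.eigh(C); a=V[:,1]
Q=ray(T,(u+5*a[0],v+5*a[1]),96)-ray(T,(u-5*a[0],v-5*a[1]),96)
print("slot px",u,v,P.round(1),"long axis deg",np.degrees(np.arctan2(Q[1],Q[0])),np.sqrt(ev)*np.sqrt(12)*2.2)
# block top extents: grey hue? rail line; lit lens centre
hs=cv2.cvtColor(T["img"],cv2.COLOR_RGB2HSV)
# detector window and buttons at z98
d=blob(mask(T,(40,40,0),(100,255,90),(228,180,258,206))); print("window",d, ray(T,d[0],98).round(1))
for p in cv2.boxPoints(d[2]): print(ray(T,p,98).round(1))
# blue buttons
for bx in((250,186,257,195),(247,196,255,206)):
  k=blob(mask(T,(100,80,60),(130,255,255),bx)); print("btn",k[0],ray(T,k[0],98).round(1))
# lit lens in side view at z=75
l=blob(mask(S,(15,60,80),(35,255,255),(285,165,310,185))); print("lens",l, proj(S,P))
D=ray(T,(242.57,193.42),98)-P; print("slot->det deg",np.degrees(np.arctan2(D[1],D[0])))
E
```

```text
slot px 177.26036644165862 174.74783027965285 [649.8 219.7  96. ] long axis deg 162.43808215697328 [ 7.75410796 27.83366312]
window (array([240.68589744, 192.77564103]), np.int32(156), ((240.613525390625, 192.88108825683594), (11.542871475219727, 14.557251930236816), 17.102725982666016)) [606.6  77.6  98. ]
[594.8  95.   98. ]
[625.8  85.1  98. ]
[617.8  60.6  98. ]
[586.8  70.4  98. ]
btn [253.5 191. ] [610.  49.  98.]
btn [250.5 201.5] [586.7  55.9  98. ]
lens (array([296.40540541, 174.51351351]), np.int32(37), ((296.5, 174.5), (7.0, 5.0), 0.0)) [298.67791419 162.7100091 ]
slot->det deg -106.99904133732466
```

```bash
python3 - <<'E'
from h import *
S=load("pics/side0.npz"); print("lens expected",proj(S,(640.8,191.1,75)))
goto((439.8,-61,140),np.radians(10.1))
E
```

```text
lens expected [296.13498896 174.50406606]
tcp [232.4 498.  242.9] tool x [-0.906  0.423  0.   ] z [-0.001 -0.001 -1.   ] shift m [-0.4245 -0.4186  0.1034] turn deg 54.87 q6 -0.203 t 0.1
```

```bash
python3 -m handwheel '[[[-0.05,-0.05,0,7,0.1],[-0.1,-0.1,0,14,0.1],[-0.15,-0.15,0,21,0.1],[-0.2,-0.2,0,28,0.1],[-0.25,-0.25,0,35,0.1],[-0.3,-0.3,0.0,42,0.1],[-0.35,-0.35,0.02,49,0.1],[-0.4,-0.395,0.04,54.9,0.1]]]' 40; python3 - <<'E'
from h import *
goto((439.8,-61,100),np.radians(10.1))
E
```

```text
t: 1.1
eef_pos: [404.6, 29.4, 219.1]
eef_rot: [0.001, 0.644, 0.765, 0.0]
ft_force: [0.8, 0.2, 0.2]
gripper_width: 51.1
grasp_force: 0.0
tcp [404.6  29.4 219.1] tool x [-0.171  0.985 -0.   ] z [ 0.002 -0.    -1.   ] shift m [-0.095   0.019   0.1191] turn deg -0.26 q6 -0.376 t 1.1
```

```bash
python3 -m handwheel '[[[0,0,0,0,0.1],[0,0,0,0,0.1],[0,0,0,0,0.1]]]' 40; python3 - <<'E'
from h import *
goto((439.8,-61,110),np.radians(10.1))
E
```

```text
t: 1.48
eef_pos: [403.7, 32.8, 219.1]
eef_rot: [-0.0, 0.641, 0.767, 0.0]
ft_force: [-0.6, 0.9, 0.4]
gripper_width: 51.1
grasp_force: 0.0
tcp [403.7  32.8 219.1] tool x [-0.177  0.984  0.   ] z [-0.  0. -1.] shift m [-0.0987  0.0188  0.1091] turn deg 0.12 q6 -0.375 t 1.48
```

```bash
python3 -m handwheel '[[[-0.03,0.005,0.02,0,0.1],[-0.06,0.01,0.05,0,0.1],[-0.09,0.016,0.08,0,0.1],[-0.0987,0.0188,0.1,0,0.1],[-0.0987,0.0188,0.1091,0,0.1],[-0.0987,0.0188,0.1091,0,0.1],[-0.0987,0.0188,0.1091,0,0.1]]]' 40; python3 - <<'E'
from h import *
goto((439.8,-61,71),np.radians(10.1))
T=snap("top",1);S=snap("side",1)
a=crop(T,(270,225,370,300),5); b=crop(S,(185,190,245,290),4.8)
w=np.zeros((480,800,3),np.uint8); w[:a.shape[0],:a.shape[1]]=a; w[:b.shape[0],505:505+b.shape[1]]=b; cv2.imwrite("pics/c3.png",w)
E
```

```text
t: 2.35
eef_pos: [440.3, -61.7, 110.7]
eef_rot: [0.001, 0.642, 0.767, 0.0]
ft_force: [0.6, 0.9, 0.4]
gripper_width: 51.3
grasp_force: 0.0
tcp [440.3 -61.7 110.7] tool x [-0.177  0.984 -0.001] z [ 0.001 -0.    -1.   ] shift m [ 0.0008 -0.0004  0.0397] turn deg 0.07 q6 -0.569 t 2.35
```

View pics/c3.png

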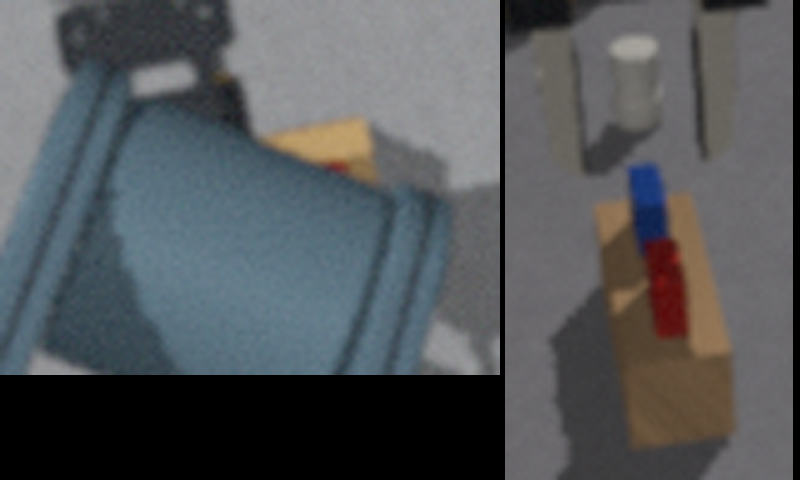

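The side crop shows the open fingers straddling the blue handle (about (215,230) in the full image). The arm hides the slide in the top view. Next I'll descend and grip.

```bash
python3 -m handwheel '[[[0.0005,-0.0004,0.02,0,0.1],[0.0005,-0.0004,0.0387,0,0.1],[0.0005,-0.0004,0.0387,0,0.1],[0.0005,-0.0004,0.0387,0,-0.4],[0.0005,-0.0004,0.0387,0,-0.6],[0.0005,-0.0004,0.0387,0,-1],[0.0005,-0.0004,0.0387,0,-1],[0.0005,-0.0004,0.0387,0,-1]]]' 40
python3 - <<'E'
from h import *
goto((439.8,-61,71),np.radians(10.1))
E
```

```text
t: 3.45
eef_pos: [439.7, -62.1, 71.5]
eef_rot: [0.0, 0.642, 0.766, 0.0]
ft_force: [0.1, 0.2, 3.2]
gripper_width: 14.1
grasp_force: 40.0
tcp [439.7 -62.1  71.5] tool x [-0.175  0.985 -0.   ] z [ 0.001 -0.    -1.   ] shift m [0.0011 0.0003 0.0005] turn deg -0.03 q6 -0.568 t 3.45
```

```bash
python3 -m handwheel '[[[0,0,-0.01,0,-1],[0,0,-0.025,0,-1],[0,0,-0.045,0,-1],[0,0,-0.07,0,-1],[0,0,-0.1,0,-1],[0,0,-0.13,0,-1],[0,0,-0.13,0,-1]]]' 40
python3 - <<'E'
from h import *
goto((649.8,219.7,200),np.radians(-107.4))
E
```

```text
t: 4.32
eef_pos: [440.6, -62.5, 203.6]
eef_rot: [0.002, 0.642, 0.766, 0.001]
ft_force: [0.2, 0.7, -0.4]
gripper_width: 13.6
grasp_force: 40.0
tcp [440.6 -62.5 203.6] tool x [-0.175  0.985 -0.003] z [ 0.004 -0.002 -1.   ] shift m [0.2413 0.2553 0.0039] turn deg -62.52 q6 -0.568 t 4.33
```

```bash
python3 -m handwheel '[[[0.02,0.021,0,-5,-1],[0.05,0.053,0,-12,-1],[0.085,0.09,0,-21,-1],[0.12,0.127,0,-30,-1],[0.155,0.164,0,-39,-1],[0.19,0.201,0,-48,-1],[0.22,0.233,0,-56,-1],[0.24,0.254,0,-62.5,-1]]]' 40
python3 -m handwheel '[[[0,0,0,0,-1],[0,0,0,0,-1],[0,0,0,0,-1],[0,0,0,0,-1]]]' 40
python3 - <<'E'
from h import *
goto((649.8,219.7,170),np.radians(-107.4))
E
```

```text
t: 5.32
eef_pos: [647.5, 220.4, 198.9]
eef_rot: [-0.001, 0.149, 0.989, -0.0]
ft_force: [1.4, 0.6, -0.2]
gripper_width: 13.4
grasp_force: 40.0
t: 5.82
eef_pos: [647.3, 217.8, 201.5]
eef_rot: [0.0, 0.152, 0.988, -0.0]
ft_force: [0.5, -0.4, -1.0]
gripper_width: 13.6
grasp_force: 40.0
tcp [647.3 217.8 201.5] tool x [-0.954  0.301 -0.   ] z [ 0. -0. -1.] shift m [-0.0018  0.0026  0.0315] turn deg -0.12 q6 -1.103 t 5.83
```

```bash
python3 -m handwheel '[[[-0.0028,0.0026,0.01,0,-1],[-0.0028,0.0026,0.0275,0,-1],[-0.0028,0.0026,0.0275,0,-1],[-0.0028,0.0026,0.0275,0,-1]]]' 40
python3 - <<'E'
from h import *
goto((649.8,219.7,170),np.radians(-107.4))
o=arm.get_obs(); T=snap("top",2);S=snap("side",2)
c=o["eef_pos"]-[0,0,27-14]
print("exp handle ctr side px",proj(S,c),"top",proj(T,c))
for s,bx in((S,(270,110,340,175)),(T,(150,150,210,200))):
    b=blob(mask(s,(100,90,40),(130,255,255),bx)); print(b)
    if b: print(ray(s,b[0],c[2]).round(1))
a=crop(T,(130,130,230,210),4); b=crop(S,(265,100,340,210),5)
w=np.zeros((560,800,3),np.uint8); w[:a.shape[0],:a.shape[1]]=a; w[:b.shape[0],410:410+b.shape[1]]=b; cv2.imwrite("pics/c4.png",w)
E
```

```text
t: 6.32
eef_pos: [650.9, 220.3, 173.2]
eef_rot: [-0.0, 0.151, 0.988, -0.0]
ft_force: [0.2, 0.2, 0.2]
gripper_width: 14.0
grasp_force: 40.0
tcp [650.9 220.3 173.2] tool x [-0.954  0.299  0.001] z [-0.001 -0.    -1.   ] shift m [ 0.0008 -0.0009  0.0032] turn deg -0.03 q6 -1.102 t 6.33
exp handle ctr side px [299.55856863 140.0569547 ] top [170.50978924 170.22162997]
(array([304., 140.]), np.int32(33), ((304.0, 140.0), (10.0, 2.0), 90.0))
[662.5 220.1 160.2]
(array([152. , 167.5]), np.int32(4), ((152.5, 167.5), (1.4142134189605713, 2.8284268379211426), 45.0))
[657.4 259.7 160.2]
```

View pics/c4.png

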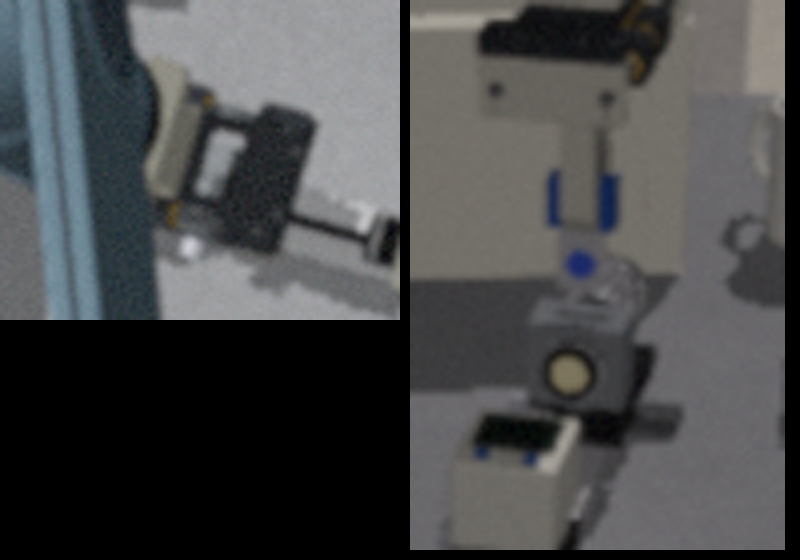

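The side crop shows the handle centred behind the finger, at columns about 292.4 to 306.8, with the blue window dot at about (299.2,152.8). The slot bar lies directly below, at about (299,162.4). I'll measure the offset between them.

```bash
python3 - <<'E'
from h import *
S=load("pics/side2.npz"); S0=load("pics/side0.npz"); o=arm.get_obs(); c=o["eef_pos"]
hsv=cv2.cvtColor(S["img"],cv2.COLOR_RGB2HSV); sat=(S["img"][:,:,2].astype(int)-S["img"][:,:,0])
print(sat[133:147,288:312].mean(0).round().astype(int)); 
w=np.clip(sat[147:160,292:307]-40,0,None); yy,xx=np.mgrid[147:160,292:307]; print("dot",(w*xx).sum()/w.sum(),(w*yy).sum()/w.sum())
for off in(-1,0,1):
    tx=np.array([-.954,.299,0])*off
    print(off,[proj(S,c+tx+[18*s*-.954,18*s*.299,-13]).round(2)[0] for s in(1,-1)], proj(S,c+tx+[0,0,-45]).round(2))
g=cv2.cvtColor(S0["img"],cv2.COLOR_RGB2GRAY).astype(int); print(g[157:168,287:311])
P=np.array([649.8,219.7,96])
for s in(1,-1): print(proj(S,P+np.array([-.954,.299,0])*14.5*s).round(1))
E
```

```text
[-10 -10 -10  -7   8  34  23   2  -8  -8  -8  -9  -8  -7   7  35  46  35
  11  -3  -9 -10 -10 -10]
dot 298.6680584551148 152.4133611691023
-1 [np.float64(293.36), np.float64(306.86)] [299.84 151.16]
0 [np.float64(292.99), np.float64(306.49)] [299.47 151.12]
1 [np.float64(292.61), np.float64(306.11)] [299.1  151.09]
[[ 59  59  58  59  59  59  57  60  58  62  78  90  86  79  82  82  92 100
   90  82  82  81  80  75]
 [ 59  61  60  58  60  58  59  61  60  69  86  93  86  76  76  94 112 110
   89  86  82  79  78  70]
 [ 60  58  60  64  70  71  68  70  72  80  87  83  70  63  64  85 104  99
   96  92  82  81  75  73]
 [ 57  56  60  75  85  88  84  84  86  88  87  74  70  64  59  59  66  76
   91  89  83  87  83  74]
 [ 55  58  67  82  92  91  88  83  83  83  85  83  84  86  82  79  77  79
   85  87  85  91  85  74]
 [ 57  60  73  86  91  93  88  76  71  71  73  76  76  79  78  81  80  86
   88  92  91  88  82  74]
 [ 58  66  81  89  91  91  89  81  78  76  74  72  73  71  71  67  70  77
   86  91  89  86  71  65]
 [ 58  65  79  83  85  85  86  84  86  88  87  85  87  83  82  78  78  82
   88  89  88  77  60  68]
 [ 59  61  65  67  71  73  73  75  78  78  80  82  81  81  81  82  84  87
   88  87  83  69  57  77]
 [ 57  57  62  61  61  64  62  61  63  63  62  63  65  64  67  70  73  74
   77  77  72  59  59  82]
 [ 56  58  62  61  61  60  62  60  60  62  61  57  59  60  59  61  62  63
   60  60  58  51  68  88]]
[293.4 162.2]
[304.  163.3]
```

The picture agrees with the slide sitting about +1.6 mm along tool x in the hand. I'll correct for that and start inserting with force checks.

```bash
python3 -m handwheel '[[[-0.0007,-0.0009,0,0,-1],[-0.0007,-0.0009,0.005,0,-1],[-0.0007,-0.0009,0.01,0,-1],[-0.0007,-0.0009,0.014,0,-1],[-0.0007,-0.0009,0.016,0,-1],[-0.0007,-0.0009,0.018,0,-1],[-0.0007,-0.0009,0.018,0,-1]]]' 40
python3 - <<'E'
from h import *
goto((651.3,219.2,123.5),np.radians(-107.4)); o=arm.get_obs(); print(o["ft_force"].round(1),o["ft_torque"].round(2))
E
```

```text
t: 7.3
eef_pos: [651.4, 219.3, 155.5]
eef_rot: [-0.0, 0.151, 0.988, -0.0]
ft_force: [-0.9, 0.4, -0.8]
gripper_width: 13.7
grasp_force: 40.0
tcp [651.4 219.3 155.5] tool x [-0.954  0.299  0.   ] z [-0. -0. -1.] shift m [ 0.0001 -0.0001  0.032 ] turn deg -0.03 q6 -1.104 t 7.3
[-0.9  0.4 -0.8] [ 0.06  0.   -0.03]
```

```bash
python3 -m handwheel '[[[0,0,0.006,0,-1],[0,0,0.012,0,-1],[0,0,0.018,0,-1],[0,0,0.024,0,-1],[0,0,0.028,0,-1],[0,0,0.028,0,-1]]]' 40
```

```text
t: 8.05
eef_pos: [651.2, 219.2, 127.2]
eef_rot: [-0.0, 0.151, 0.988, -0.0]
ft_force: [0.1, 0.2, -0.2]
gripper_width: 13.8
grasp_force: 40.0
```

```bash
python3 -m handwheel '[[[0,0,0.001,0,-1],[0,0,0.002,0,-1],[0,0,0.003,0,-1],[0,0,0.003,0,-1]]]' 40; python3 - <<'E'
from h import *
goto((651.3,219.2,123.5),np.radians(-107.4)); o=arm.get_obs(); print(o["ft_force"].round(1),o["ft_torque"].round(2))
E
```

```text
t: 8.55
eef_pos: [651.4, 219.3, 124.7]
eef_rot: [-0.0, 0.151, 0.988, -0.0]
ft_force: [0.3, 0.2, -0.1]
gripper_width: 13.9
grasp_force: 40.0
tcp [651.4 219.3 124.7] tool x [-0.954  0.299  0.   ] z [-0.  0. -1.] shift m [ 0.0001 -0.0001  0.0012] turn deg -0.03 q6 -1.104 t 8.55
[ 0.3  0.2 -0.1] [-0.   -0.01 -0.02]
```

```bash
python3 -m handwheel '[[[0,0,0.0007,0,-1],[0,0,0.0014,0,-1],[0,0,0.0014,0,-1]]]' 40; python3 -m handwheel '[[[0,0,0.0005,0,-1],[0,0,0.001,0,-1],[0,0,0.001,0,-1]]]' 40
```

```text
t: 8.93
eef_pos: [651.5, 219.3, 123.5]
eef_rot: [0.0, 0.151, 0.988, 0.0]
ft_force: [-1.2, 0.1, 1.3]
gripper_width: 13.6
grasp_force: 40.0
t: 9.3
eef_pos: [651.5, 219.3, 123.5]
eef_rot: [0.0, 0.151, 0.988, 0.0]
ft_force: [-2.2, -0.6, 6.9]
gripper_width: 13.8
grasp_force: 40.0
```

```bash
python3 -m handwheel '[[[0,0,-0.0008,0,-1],[0,0,-0.0008,0,-0.6],[0,0,-0.0008,0,-0.4],[0,0,-0.0008,0,-0.2],[0,0,-0.0008,0,-0.2],[0,0,-0.0008,0,-0.2]]]' 40;  python3 -m handwheel '[[[0,0,-0.01,0,-0.2],[0,0,-0.03,0,-0.2],[0,0,-0.06,0,-0.2],[0,0,-0.1,0,-0.2],[0,0,-0.12,0,-0.2],[0,0,-0.12,0,-0.2]]]'
python3 - <<'E'
from h import *
goto((581.6,-288.3,150),np.radians(98.4))
E
```

```text
t: 10.05
eef_pos: [651.4, 219.3, 123.0]
eef_rot: [-0.0, 0.151, 0.988, -0.0]
ft_force: [0.4, -0.2, -0.5]
gripper_width: 37.1
grasp_force: 0.0
t: 10.8
eef_pos: [652.5, 219.5, 246.2]
eef_rot: [0.003, 0.151, 0.988, 0.001]
ft_force: [-0.6, -0.5, -0.2]
gripper_width: 36.9
grasp_force: 0.0
tcp [652.5 219.5 246.2] tool x [-0.954  0.299 -0.005] z [ 0.005  0.001 -1.   ] shift m [-0.0839 -0.506   0.0953] turn deg -25.82 q6 -1.104 t 10.8
```

```bash
python3 -m handwheel '[[[-0.005,-0.03,0,-2,-0.2],[-0.013,-0.08,0,-5,-0.2],[-0.022,-0.13,0,-8,-0.2],[-0.03,-0.18,0,-11,-0.2],[-0.038,-0.23,0,-14,-0.2],[-0.046,-0.28,0,-17,-0.2],[-0.054,-0.33,0,-20,-0.2],[-0.06,-0.36,0,-23,-0.2]]]';  python3 - <<'E'
from h import *
goto((581.6,-288.3,150),np.radians(98.4))
T=snap("top",3); S=snap("side",3)
b=blob(mask(S,(100,90,40),(130,255,255),(280,140,325,170))); print("blue side",b)
b2=blob(mask(T,(100,90,40),(130,255,255),(160,155,195,195))); print("blue top",b2)
for s,b in((T,b2),(S,b)):
    if b: print(ray(s,b[0],110).round(1))
a=crop(T,(140,145,220,205),4.8); c=crop(S,(262,130,332,210),5)
w=np.zeros((420,780,3),np.uint8); w[:a.shape[0],:a.shape[1]]=a; w[:c.shape[0],400:400+c.shape[1]]=c; cv2.imwrite("pics/c5.png",w)
E
```

```text
t: 11.8
eef_pos: [599.7, -144.4, 241.7]
eef_rot: [-0.001, -0.049, 0.999, 0.0]
ft_force: [0.0, 0.7, -0.5]
gripper_width: 37.2
grasp_force: 0.0
tcp [ 599.7 -144.4  241.7] tool x [-0.995 -0.097  0.002] z [-0.002  0.001 -1.   ] shift m [ 0.0317 -0.1415  0.0916] turn deg -2.84 q6 -2.085 t 11.8
blue side (array([302.66666667, 162.88888889]), np.int32(9), ((302.7500305175781, 162.75), (2.1213202476501465, 2.8284268379211426), 45.0))
blue top (array([174.9205298 , 173.63576159]), np.int32(151), ((174.71697998046875, 173.4905548095703), (10.164681434631348, 16.20854377746582), 15.945395469665527))
[650.4 221.9 110. ]
[656.9 186.8 110. ]
```

View pics/c5.png

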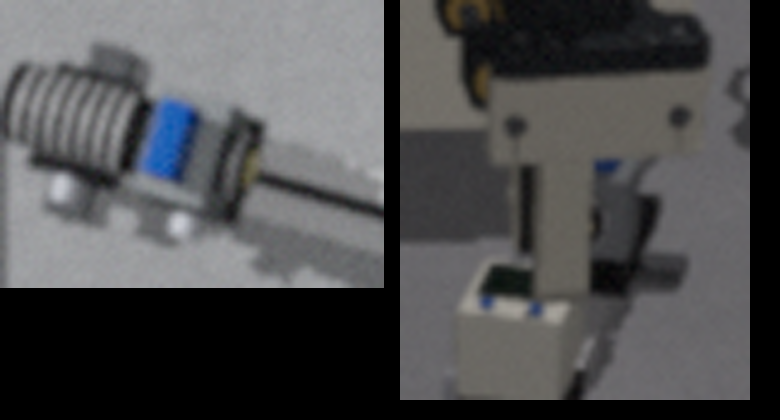

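The top crop shows the blue handle seated and square on the block, and the fingers are away from it. On to the amber standard.

```bash
python3 -m handwheel '[[[0.01,-0.045,0,-1,-0.2],[0.02,-0.09,0.02,-2,-0.2],[0.03,-0.13,0.05,-2.8,-0.2],[0.0317,-0.1415,0.08,-2.8,-0.2],[0.0317,-0.1415,0.115,-2.8,-0.2],[0.0317,-0.1415,0.125,-2.8,-0.2],[0.0317,-0.1415,0.125,-2.8,-0.2],[0.0317,-0.1415,0.125,-2.8,-0.2]]]';  python3 - <<'E'
from h import *
goto((581.6,-288.3,58.5),np.radians(98.3))
S=snap("side",4)
a=crop(S,(255,250,330,370),5); cv2.imwrite("pics/c6.png",a)
b=blob(mask(S,(4,120,90),(20,255,255),(275,285,300,312))); print("cap",b[0],b[1],proj(S,(581.6,-288.3,59.5)),proj(load("pics/side0.npz"),(581.6,-288.3,59.5)))
E
```

```text
t: 12.9
eef_pos: [584.1, -286.0, 119.7]
eef_rot: [0.001, -0.073, 0.997, -0.001]
ft_force: [0.3, 0.1, 0.4]
gripper_width: 37.0
grasp_force: 0.0
tcp [ 584.1 -286.   119.7] tool x [-0.989 -0.146 -0.002] z [ 0.002 -0.001 -1.   ] shift m [ 0.0029 -0.0018  0.0612] turn deg 0.11 q6 -2.344 t 12.9
cap [286.36666667 299.33333333] 30 [286.21050964 299.52547053] [286.21050964 299.52547053]
```

View pics/c6.png

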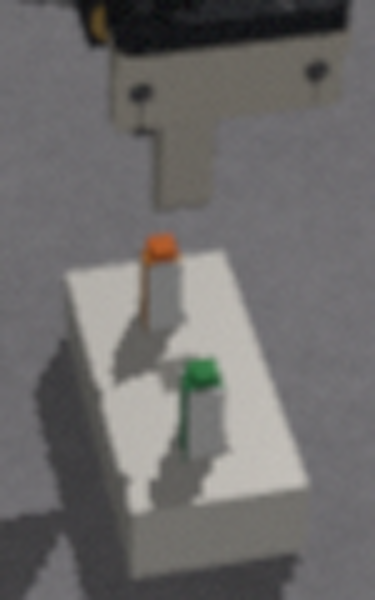

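The side crop shows the amber standard standing upright, with its frosted side facing the camera at about (287,308) and its cap at (286.4,299.3), as predicted. I'll align and descend.

```bash
python3 -m handwheel '[[[0.0029,-0.0018,0,0.1,-0.2],[0.0029,-0.0018,0.015,0.1,-0.2],[0.0029,-0.0018,0.03,0.1,-0.2],[0.0029,-0.0018,0.03,0.1,-0.2]]]';  python3 - <<'E'
from h import *
goto((581.6,-288.3,59),np.radians(98.3))
E
```

```text
t: 13.45
eef_pos: [579.1, -287.4, 85.6]
eef_rot: [-0.002, -0.072, 0.997, 0.001]
ft_force: [-0.7, 0.6, 0.6]
gripper_width: 37.1
grasp_force: 0.0
tcp [ 579.1 -287.4   85.6] tool x [-0.99  -0.144  0.003] z [-0.004  0.003 -1.   ] shift m [-0.0024 -0.0013  0.0266] turn deg -0.04 q6 -2.348 t 13.45
```

```bash
python3 -m handwheel '[[[0,0,0,0,-0.2],[0,0,0,0,-0.2],[0,0,0,0,-0.2],[0,0,0,0,-0.2]]]';  python3 - <<'E'
from h import *
goto((581.6,-288.3,59),np.radians(98.3))
E
```

```text
t: 13.95
eef_pos: [580.6, -288.4, 88.4]
eef_rot: [0.0, -0.072, 0.997, -0.0]
ft_force: [0.2, 0.3, -0.0]
gripper_width: 37.3
grasp_force: 0.0
tcp [ 580.6 -288.4   88.4] tool x [-0.99  -0.144 -0.   ] z [ 0. -0. -1.] shift m [-0.001  -0.0001  0.0294] turn deg -0.02 q6 -2.348 t 13.95
```

```bash
python3 -m handwheel '[[[-0.001,-0.0001,0.01,0,-0.2],[-0.001,-0.0001,0.02,0,-0.2],[-0.001,-0.0001,0.0294,0,-0.2],[-0.001,-0.0001,0.0294,0,-0.2],[-0.001,-0.0001,0.0294,0,-0.2],[-0.001,-0.0001,0.0294,0,-0.2]]]' 20; python3 -m handwheel '[[[0,0,0,0,-0.4],[0,0,0,0,-0.55],[0,0,0,0,-0.65],[0,0,0,0,-0.7],[0,0,0,0,-0.75],[0,0,0,0,-1],[0,0,0,0,-1],[0,0,0,0,-1]]]' 20
```

```text
t: 14.7
eef_pos: [581.7, -288.4, 59.1]
eef_rot: [0.0, -0.072, 0.997, -0.0]
ft_force: [-0.4, -0.2, 0.2]
gripper_width: 37.3
grasp_force: 0.0
t: 15.7
eef_pos: [581.4, -288.3, 58.7]
eef_rot: [-0.0, -0.072, 0.997, -0.0]
ft_force: [0.0, -0.1, 0.2]
gripper_width: 12.2
grasp_force: 20.0
```

```bash
python3 -m handwheel '[[[0,0,-0.01,0,-1],[0,0,-0.025,0,-1],[0,0,-0.045,0,-1],[0,0,-0.075,0,-1],[0,0,-0.11,0,-1],[0,0,-0.14,0,-1],[0,0,-0.15,0,-1],[0,0,-0.15,0,-1]]]' 20; python3 - <<'E'
from h import *
goto((630.1,156.7,205),np.radians(-17.4))
E
```

```text
t: 16.7
eef_pos: [581.6, -288.3, 209.5]
eef_rot: [0.001, -0.072, 0.997, -0.0]
ft_force: [0.3, 0.0, -0.8]
gripper_width: 12.5
grasp_force: 20.0
tcp [ 581.6 -288.3  209.5] tool x [-0.99  -0.144 -0.001] z [ 0.001 -0.001 -1.   ] shift m [-0.112   0.4334  0.0042] turn deg -64.32 q6 -2.347 t 16.7
```

```bash
python3 -m handwheel '[[[-0.005,0.02,0,-3,-1],[-0.014,0.055,0,-8,-1],[-0.025,0.095,0,-14,-1],[-0.036,0.138,0,-21,-1],[-0.047,0.18,0,-28,-1],[-0.058,0.223,0,-34,-1],[-0.067,0.26,0,-40,-1],[-0.075,0.29,0,-45,-1]]]' 20; python3 -m handwheel '[[[0,0,0,0,-1],[0,0,0,0,-1],[0,0,0,0,-1]]]'; python3 - <<'E'
from h import *
goto((630.1,156.7,205),np.radians(-17.4))
T=snap("top",5)
cv2.imwrite("pics/c7.png",crop(T,(135,150,275,215),5.7))
b2=blob(mask(T,(100,90,40),(130,255,255),(160,155,195,195))); print("blue top",b2)
E
```

```text
t: 17.7
eef_pos: [612.6, 12.8, 207.0]
eef_rot: [-0.001, -0.451, 0.892, 0.001]
ft_force: [0.2, 0.7, 0.3]
gripper_width: 12.7
grasp_force: 20.0
t: 18.08
eef_pos: [613.6, 8.7, 208.2]
eef_rot: [-0.0, -0.448, 0.894, 0.0]
ft_force: [0.2, -0.5, -1.2]
gripper_width: 11.9
grasp_force: 20.0
tcp [613.6   8.7 208.2] tool x [-0.599 -0.801  0.001] z [-0.001 -0.    -1.   ] shift m [-0.1284  0.0755  0.0032] turn deg -19.4 q6 -2.666 t 18.07
blue top (array([174.99324324, 173.79054054]), np.int32(148), ((175.21922302246094, 173.69613647460938), (9.735342979431152, 16.313276290893555), 15.255120277404785))
```

View pics/c7.png

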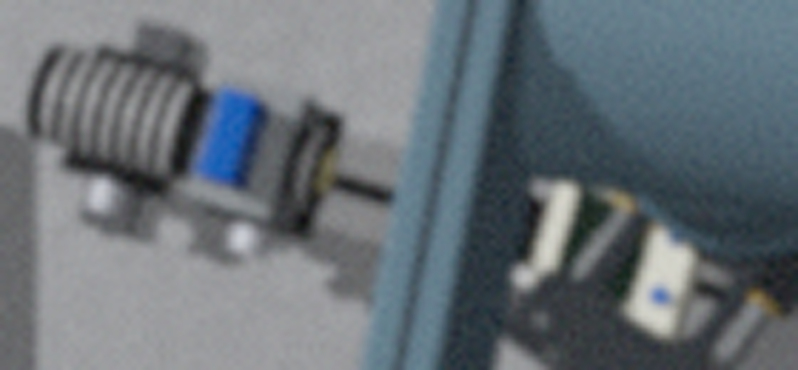

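The crop shows the slide still seated, with the handle centred near (175,173.8). The arm covers the gap. I'll use the first top image to cross-check the tube ends against my beam estimate.

```bash
python3 - <<'E'
from h import *
T=load("pics/top0.npz"); S=load("pics/side0.npz")
a=np.radians(-107.4); ex=np.array([np.cos(a),np.sin(a),0]); ey=np.array([-ex[1],ex[0],0]); B=np.array([630.1,156.7,0])
for nm,x,y,z in(("lampend",-36,0,90),("lamp L",-36,15,75),("lamp R",-36,-15,75),("detend",36,0,90),("det L",36,15,75),("det R",36,-15,75)):
    print(nm,proj(T,B+x*ex+y*ey+[0,0,z]).round(2))
# intensity profile along axis at z=90 (tube tops), 2mm steps, and off axis
import scipy.ndimage as nd
g=cv2.cvtColor(T["img"],cv2.COLOR_RGB2GRAY).astype(float)
for y,z in((0,90),(8,88),(-8,88)):
  for r in((-56,-26),(26,50)):
    xs=np.arange(r[0],r[1],2); P=np.array([proj(T,B+x*ex+y*ey+[0,0,z]) for x in xs])
    print(y,dict(zip(xs.tolist(),nd.map_coordinates(g,[P[:,1],P[:,0]],order=1).astype(int).tolist())))
# lateral profile of detector tube at x=40 and rail groove (z=30) at x=0
for x,z in((41,75),(-41,75),(0,30),(15,30),(-15,30)):
    ys=np.arange(-24,25,2); P=np.array([proj(T,B+x*ex+y*ey+[0,0,z]) for y in ys]); print(x,z,dict(zip(ys.tolist(),nd.map_coordinates(g,[P[:,1],P[:,0]],order=1).astype(int).tolist())))
m=mask(S,(15,50,70),(35,255,255),(285,165,310,185)); l=blob(m); print(l)
E
```

```text
lampend [190.52 178.8 ]
lamp L [193.69 173.36]
lamp R [189.81 185.9 ]
detend [221.06 187.8 ]
det L [223.82 182.22]
det R [219.98 194.8 ]
0 {-56: 130, -54: 129, -52: 122, -50: 98, -48: 69, -46: 68, -44: 103, -42: 132, -40: 128, -38: 97, -36: 78, -34: 79, -32: 91, -30: 92, -28: 90}
0 {26: 84, 28: 90, 30: 105, 32: 118, 34: 117, 36: 96, 38: 91, 40: 114, 42: 132, 44: 119, 46: 80, 48: 37}
8 {-56: 129, -54: 128, -52: 116, -50: 89, -48: 56, -46: 53, -44: 80, -42: 108, -40: 110, -38: 76, -36: 56, -34: 61, -32: 82, -30: 104, -28: 116}
8 {26: 123, 28: 136, 30: 155, 32: 171, 34: 168, 36: 147, 38: 115, 40: 114, 42: 116, 44: 97, 46: 59, 48: 23}
-8 {-56: 131, -54: 131, -52: 123, -50: 94, -48: 64, -46: 55, -44: 73, -42: 104, -40: 107, -38: 81, -36: 63, -34: 67, -32: 79, -30: 85, -28: 91}
-8 {26: 98, 28: 99, 30: 102, 32: 99, 34: 92, 36: 82, 38: 76, 40: 105, 42: 116, 44: 100, 46: 65, 48: 31}
41 75 {-24: 113, -22: 147, -20: 169, -18: 169, -16: 151, -14: 120, -12: 100, -10: 103, -8: 114, -6: 115, -4: 115, -2: 122, 0: 134, 2: 127, 4: 117, 6: 114, 8: 117, 10: 109, 12: 112, 14: 117, 16: 131, 18: 143, 20: 1
[... 346 characters left out ...]
: 54, 0: 41, 2: 55, 4: 83, 6: 111, 8: 123, 10: 126, 12: 122, 14: 124, 16: 133, 18: 145, 20: 149, 22: 150, 24: 150}
15 30 {-24: 93, -22: 97, -20: 109, -18: 121, -16: 126, -14: 125, -12: 122, -10: 122, -8: 121, -6: 111, -4: 91, -2: 64, 0: 31, 2: 50, 4: 84, 6: 110, 8: 122, 10: 127, 12: 125, 14: 132, 16: 148, 18: 160, 20: 159, 22: 149, 24: 146}
-15 30 {-24: 92, -22: 92, -20: 101, -18: 112, -16: 122, -14: 124, -12: 121, -10: 122, -8: 120, -6: 112, -4: 87, -2: 54, 0: 41, 2: 58, 4: 88, 6: 111, 8: 120, 10: 121, 12: 121, 14: 123, 16: 127, 18: 130, 20: 135, 22: 142, 24: 147}
(array([296.31818182, 174.36363636]), np.int32(44), ((296.2500305175781, 174.75), (7.071067810058594, 6.363960266113281), 45.0))
```

The rail groove lies on my y=0 line at three stations, and the tube ends are symmetric about the origin to about 1 mm, so the beam point holds. I'll move above the gap.

```bash
python3 -m handwheel '[[[-0.02,0.012,0,-4,-1],[-0.05,0.029,0,-9,-1],[-0.08,0.047,0,-13,-1],[-0.11,0.065,0,-17,-1],[-0.1284,0.0755,0.02,-19.4,-1],[-0.1284,0.0755,0.03,-19.4,-1],[-0.1284,0.0755,0.03,-19.4,-1],[-0.1284,0.0755,0.03,-19.4,-1]]]'; python3 -m handwheel '[[[0,0,0,0,-1],[0,0,0,0,-1],[0,0,0,0,-1]]]'; python3 - <<'E'
from h import *
goto((630.1,156.7,106.7),np.radians(-17.4))
S=snap("side",6); cv2.imwrite("pics/c8.png",crop(S,(255,110,345,225),5))
E
```

```text
t: 19.12
eef_pos: [630.4, 156.2, 178.6]
eef_rot: [-0.0, -0.592, 0.806, -0.0]
ft_force: [0.9, 0.4, -0.6]
gripper_width: 12.4
grasp_force: 20.0
t: 19.5
eef_pos: [630.3, 157.4, 179.0]
eef_rot: [0.0, -0.592, 0.806, -0.0]
ft_force: [0.4, -0.2, 0.4]
gripper_width: 12.6
grasp_force: 20.0
tcp [630.3 157.4 179. ] tool x [-0.298 -0.955 -0.   ] z [ 0.001  0.    -1.   ] shift m [0.0008 0.     0.0723] turn deg 0.06 q6 -2.766 t 19.5
```

View pics/c8.png

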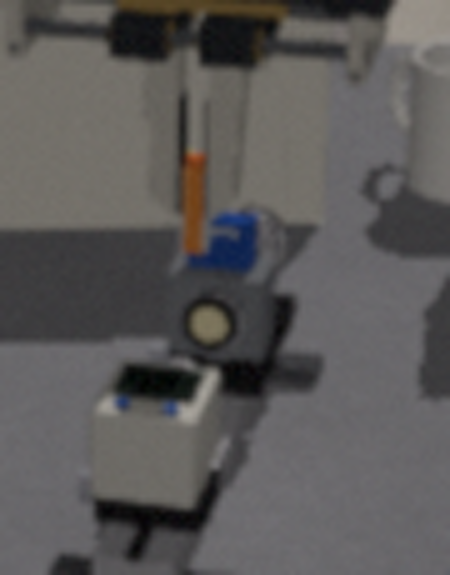

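The side crop shows the cuvette upright between the fingers with a clear face towards the detector, its foot at about (294,160.6). I'll descend into the gap.

```bash
python3 -m handwheel '[[[0.0008,0,0.012,0,-1],[0.0008,0,0.027,0,-1],[0.0008,0,0.042,0,-1],[0.0008,0,0.057,0,-1],[0.0008,0,0.068,0,-1],[0.0008,0,0.0723,0,-1],[0.0008,0,0.0723,0,-1],[0.0008,0,0.0723,0,-1]]]'; python3 -m handwheel '[[[0,0,0,0,-1],[0,0,0,0,-1]]]'; python3 - <<'E'
from h import *
o=arm.get_obs(); goto((630.1,156.7,106.7),np.radians(-17.4))
S=snap("side",7); cv2.imwrite("pics/c9.png",crop(S,(255,110,345,225),5))
S6=load("pics/side6.npz"); 
m=mask(S6,(5,150,80),(22,255,255),(285,135,303,165)); b=blob(m); print("hover amber",b)
P=np.array([630.3,157.4,179.]); e=np.array([-.298,-.955,0])
for off in(-1.5,0,1.5): print(off,"foot",proj(S6,P+e*(off+6.25)-[0,0,46.7]).round(2),"glass top",proj(S6,P+e*(off+6.25)-[0,0,1.7]).round(2))
m=mask(S,(5,150,80),(22,255,255),(280,140,310,185)); print("now",blob(m), "spot",proj(S,(630.1,156.7,75)).round(2))
E
```

```text
t: 20.55
eef_pos: [630.4, 156.9, 107.0]
eef_rot: [0.0, -0.593, 0.806, -0.0]
ft_force: [-0.4, 0.3, 0.1]
gripper_width: 12.4
grasp_force: 20.0
t: 20.8
eef_pos: [630.2, 156.8, 106.8]
eef_rot: [0.0, -0.593, 0.806, -0.0]
ft_force: [-0.2, -0.1, 0.5]
gripper_width: 12.6
grasp_force: 20.0
tcp [630.2 156.8 106.8] tool x [-0.298 -0.955 -0.   ] z [ 0.001  0.    -1.   ] shift m [0.0002 0.     0.0001] turn deg 0.07 q6 -2.767 t 20.8
hover amber (array([293.13114754, 149.50819672]), np.int32(61), ((293.5, 150.0), (18.0, 3.0), 90.0))
-1.5 foot [293.11 160.56] glass top [293.36 143.79]
0 foot [292.98 160.79] glass top [293.23 144.01]
1.5 foot [292.85 161.03] glass top [293.1  144.24]
now (array([292.85714286, 173.5952381 ]), np.int32(42), ((292.9588317871094, 173.96469116210938), (14.035460472106934, 2.991163492202759), 85.60128784179688)) spot [293.16 180.36]
```

View pics/c9.png

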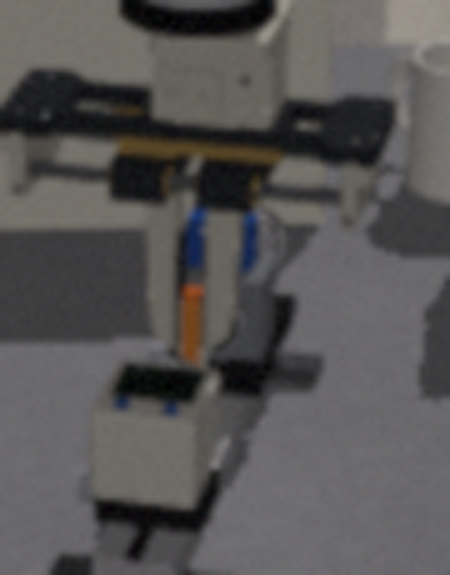

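The cuvette sits in the gap at columns about 293, matching the predicted spot. It is upright and untouched, and the blue slide behind it is still seated, so I'm handing in.

```bash
python3 -c "
from workcell import arm
o=arm.get_obs(); print(abs(o['joint_velocities']).max(), o['ft_force']); print(arm.finish_job())"
```

```text
0.0028011378153174906 [ 0.69424106  0.27587856 -0.63819667]
the job is handed in; nothing more can be done
None
```

I handed the job in at about 21 s: the blue filter is fully seated in the lamp head and released. The amber standard is held still and upright by its frosted sides, mid-gap, with the beam point within about 1 mm of target by my measurements; the judge's verdict was not returned.

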